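Press home the proud cap on the rotary capping stand

TASK

One ink bottle on the rotary capping stand has its white cap standing proud. Push the centre knob down to free the turntable, turn it the shorter way round, with all bottles kept standing, until that bottle is under the press, and let the knob spring fully up so that the table is locked there. Then push the press down gently (35 N on the bottle at most) until the cap is fully home, and let the press rise again.

Things in the scene. Friction and masses are not known exactly. Their poses are not given: they have to be found in the camera images.
- stand: Grey bench capping stand, fixed on the desk: plinth 236 mm and turntable 224 mm across (its top 36 mm above the desk); at the back two posts with a cross-head that guides the press. Origin on the desk on the turntable's axis, z up, +x from the axis to the press. The stop ring inside was clamped by hand: a locked cup stands up to 9 degrees off the press axis, either side; find the stop by feel.
- knob_axis (a point): Point on the turntable's vertical axis, fixed to the stand, 205 mm above the desk: the middle of the round black fluted knob (40 mm across, 32 mm tall, of which 23 mm straight side) while joint knob reads 0. Knob and turntable turn together, endlessly, either way.
- knob (a joint): Height of the sprung centre knob, m. +0.006: fully up, its hidden pin in a stop, table locked (spring about 6 N); 0: pin rides on the stop ring, table turns with some rubbing (about 0.25 N m); -0.005: pushed to the bottom (10 N). Six stops, 60 degrees apart, one per cup; the pin enters only within about 0.7 degree of one, and catches there if it is let push up while turning slowly.
- bottle_1: The ink bottle with the proud cap: 38 mm across, 94 mm tall without its cap, standing loose in one of the six cups (inside 48 mm across, 40 mm deep, cup centres 85 mm from the turntable's axis, so the bottle has about 5 mm of play each way). Origin: centre of its underside, z up.
- cap_top (a point): Centre of the top of that bottle's white push-on cap (25 mm across, 21 mm tall).
- cap (a joint): How far that cap has been pushed on, m: 0 to 0.002 at the start (standing 10 to 12 mm higher than the other caps), 0.012 fully home. It slides with about 6 N of friction, then stops hard.
- ram: The press plunger, sliding straight down in the cross-head, its axis 85 mm from the turntable's axis: foot 66 mm across, black palm button 38 mm across on top. Origin: centre of the foot's underside, 154 mm above the desk when up. A spring returns it (about 3 N at the top, 5 N when down on the cap).
- ram_top (a point): Centre of the top of the palm button, 217 mm above the desk when the press is up. It goes down at most 30 mm; the cap is home after about 21 mm.
- bottle_2: Another ink bottle of the same size in another cup, cap home. Origin: centre of its underside.
- bottle_3: As bottle_2.
- bottle_4: As bottle_2.

How it is judged:
By the outcome, as a careful person would: the job done as asked, in the order asked, and still so for the second after the job is handed in, with the robot touching nothing.
It also fails if it takes over 67 s, if anything falls off the work surface, if the arm or the gripper's body presses on something with over 40 N, if the wrist force passes 120 N, or if a joint passes its speed limit or range.

ROBOT

A 7-joint arm with a two-finger parallel gripper is mounted at the origin on a cart in front of the work surface, level with it; the furniture and walls round the work are solid. World frame = base frame: x ahead of the robot, y to its left, z up, the work surface at z = 0. Lengths are in m, angles in degrees, forces in N, time in s.
With the tool pointing down it reaches from about 0.425 to 0.875 m from the base axis. Payload 4.7 kg.
Tool frame: the origin (TCP) lies at the very end of the fingers, on their centre line; the grasp point (between the pads) lies 19 mm behind it; z points along the fingers, y is the line along which they close (so a half turn about z gives the same grasp; the last joint's range is limited). The gripper opens to 87 mm and grips with 3 to 60 N. Pads are 19 mm wide; open, the fingers measure 117 mm over their backs; the gripper's body (75 mm by 190 mm) begins 51 mm behind the grasp point.
Start: joints at [-69.15, 18.392, -4.016, 83.108, 1.295, 78.541, -3.26], TCP at [0.223, 0.611, 0.223] pointing down, gripper open.
Joint ranges: [-163.93, 163.93], [-17.29, 119.83], [-79.2, 71.16], [3.27, 140.29], [-89.18, 269.18], [5.43, 117.66], [-154.24, 154.24]. Speed limits (degrees/s): [147.25, 147.25, 180, 180, 180, 180, 180].

INTERFACE

Orientations are given as [roll, pitch, yaw] about the fixed x, y, z axes, in that order (R = Rz(yaw) Ry(pitch) Rx(roll)).
In Python, from cell import get_obs, eyes, env gives the robot as it stands.
- The arm moves only by the tool servo_tool, never from a script. Its argument "series" is a list that holds one entry, the list of rows, each a list of 7 numbers: the shift along the tool's x, y, z in units of 300 mm (1.0 is 300 mm), then the turn, a rotation vector about the tool's x, y, z in units of pi rad (1.0 is pi rad), then the opening, from 0 (shut) to 1 (fully open). In form: [[[tx, ty, tz, wx, wy, wz, gripper], ...]]. A call has 1 to 12 rows; each row is the pose to reach, as a shift and turn from the pose commanded when the call began, along the tool's axes at that moment, turning the shorter way round; what a row does not reach only later rows make up. A row lasts 1/12 s, in which the tool goes at most 41.7 mm and 7.16 degrees, less where a joint would pass 70% of its speed; a pose out of reach is approached as far as the arm can. A call with a number of a shift or a turn outside -1 to 1 is refused whole. A call with a gripper value outside its range is refused whole. The fingers move at their own pace and stop on an object; "grip_force" is the grip in N (left out, the last holds). Time passes only in rows, so rows that repeat a pose let the fingers close. It gives the time, the measured TCP pose, the force, the opening and the grip force at its end, in the units of the state.
- get_obs(): the state, without advancing time (a new reading comes with each control period).
- eyes.read_camera(name): name is "side" or "top"; returns a dict with "frame" (480x640x3 uint8, red, green, blue), "depth" (480x640 float32, m along the optical axis (not along the pixel's ray), 0 where there is no reading), "fx", "fy", "cx", "cy" (pixels), "origin" and "rotation" of the camera in the world. Camera axes: x right, y down, z forward; pixel columns grow to the right and rows downward; lengths in m; the calibration is good to about 2 mm. A picture is of the moment at which its call begins.
- env.sign_off(): hands the job in; it is judged then, once.
The state is a dict: "time_s": time; "qpos": joint angles; "joint_velocities": joint speeds; "effort": joint torques, N m; "tool_pos": TCP position; "tool_rot": TCP orientation; "force": force on the tool from outside, world axes, zero at the start; "wrist_torque": the same for the moment, N m; "grip_width": finger opening in m; "grasp_force": force on a finger pad.
Only numpy, scipy, OpenCV 4.12 (cv2) and the standard library are available. Lean on these libraries where they do the work, as an engineer would, in place of code of your own. Each camera call takes 0.05 s, during which the arm holds its last target. There are 200 camera calls.

## Working session

There is one attempt and no reset: what is moved stays moved. The work goes in short steps, Python scripts to look and compute and a tool call to move; the robot and the scene stay as the last step left them, time stands still between calls to the robot, and variables do not carry over. Pictures are saved under pics/ and viewed, at most 10 in all, crops included, and the job is handed in when it is done.

Besides the shell and the picture viewer there is one more tool, called after ">>>" as name([rows], argument=value, ...), one row to a line, values as JSON. servo_tool: Moves the arm, as the interface text tells. Shifts and turns lie within -1 to 1; 1 stands for 300 mm of shift or pi rad of turn. Its arguments: {"type":"object","properties":{"series":{"type":"array"},"grip_force":{"type":"number"}},"required":["series"]}

```bash
ls; mkdir -p pics
cat > h.py <<'E'
import numpy as np,cv2
from cell import get_obs,eyes,env
def cloud(c):
    d=c["depth"];v,u=np.mgrid[:480,:640]
    p=np.stack([(u-c["cx"])/c["fx"]*d,(v-c["cy"])/c["fy"]*d,d],-1)
    return p@np.array(c["rotation"]).T+np.array(c["origin"])
def save(n,c): cv2.imwrite(f"pics/{n}.png",c["frame"][...,::-1])
E
python3 - <<'E'
from h import *
for n in("top","side"):
    c=eyes.read_camera(n);save(n+"0",c);np.savez(n+"0.npz",**c)
    print(n,c["origin"],np.round(c["rotation"],2).tolist(),c["fx"])
print(get_obs())
E
```

```text
pics
top [0.35250507 0.26172585 0.97986907] [-171.46, -0.64, -91.01] 615.0368879306523
side [ 0.39775132 -0.49255275  0.57715637] [-120.85, -0.94, -7.14] 455.9028478803289
{'time_s': 0.1, 'qpos': array([-69.15239358,  18.43444512,  -4.01369451,  83.16907011,
         1.29685164,  78.54112446,  -3.25954307]), 'joint_velocities': array([-0.03116316, -0.11152914,  0.03816443, -0.02879547, -0.06155212,
       -0.05726714, -0.04066027]), 'effort': array([ 2.61859223e-04, -4.92570412e+01, -4.05372335e-01, -3.13399279e+01,
       -6.40745298e-02,  3.94979480e-02,  8.16805209e-05]), 'tool_pos': array([0.22264015, 0.6101431 , 0.22156467]), 'tool_rot': array([-1.79900689e+02,  7.93369157e-03,  1.59961104e+02]), 'force': array([-0.45330582,  0.35423998,  0.6019372 ]), 'wrist_torque': array([-0.02646539,  0.00608496,  0.08500138]), 'grasp_force': 0.0, 'grip_width': 0.08668888774292684}
```

View pics/top0.png

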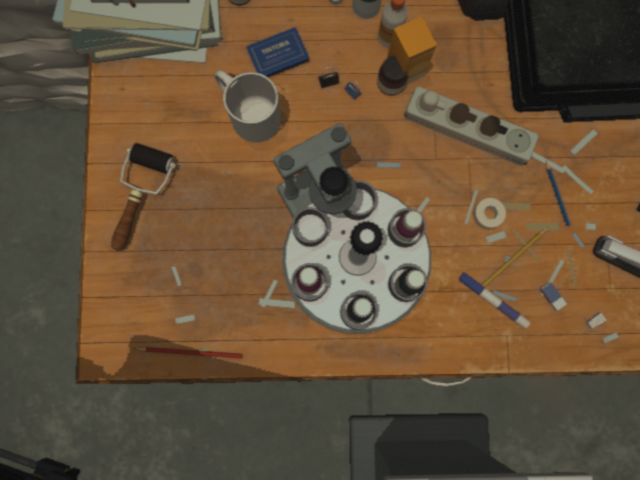

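View pics/side0.png

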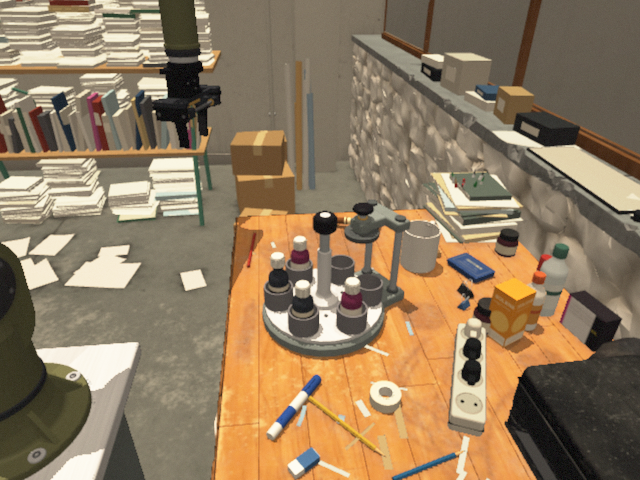

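The top view shows the knob at (367,237), the press button at (335,180), and caps at about (308,279), (361,307), (410,281) and (407,222). The cups at (312,226) and (358,200) are empty. I'll measure these from depth.

```bash
sed -i 's/^def save/from scipy.spatial.transform import Rotation as R\ndef save/; s/np.array(c\["rotation"\]).T/R.from_euler("xyz",c["rotation"],degrees=True).as_matrix().T/' h.py
python3 - <<'E'
from h import *
T=dict(np.load("top0.npz"));S=dict(np.load("side0.npz"))
P=cloud(T);Q=cloud(S)
def at(P,u,v,r=14):
    q=P[v-r:v+r+1,u-r:u+r+1].reshape(-1,3);q=q[(q[:,2]>0)]
    zt=np.percentile(q[:,2],97);s=q[q[:,2]>zt-.006]
    return zt,cv2.minEnclosingCircle(s[:,:2].astype(np.float32)),s.mean(0),len(s)
for n,u,v in[("knob",367,237),("ram",335,180),("c1",308,279),("c2",361,307),("c3",410,281),("c4",407,222)]:
    zt,c,m,k=at(P,u,v);print(n,"ztop %.3f"%zt,np.round(c[0],4),"r%.4f"%c[1],np.round(m,4),k)
for n,u,v in[("sknob",324,222),("a",300,245),("b",278,262),("c",302,291),("d",351,288)]:
    zt,c,m,k=at(Q,u,v,9);print(n,"ztop %.3f"%zt,np.round(m,4),k)
# turntable top fit
m=(P[...,2]>.028)&(P[...,2]<.044)&(np.hypot(P[...,0]-.47,P[...,1]-.2)<.3)
print("table",P[m][:,:2].min(0),P[m][:,:2].max(0),np.median(P[m][:,2]))
print("desk z",np.median(P[300:340,200:260,2]))
c=T["frame"][150:340,270:440,::-1];cv2.imwrite("pics/crop.png",cv2.resize(c,None,fx=3.1,fy=3.1,interpolation=3))
c=S["frame"][190:360,240:420,::-1];cv2.imwrite("pics/crop2.png",cv2.resize(c,None,fx=3.5,fy=3.5,interpolation=3))
E
```

```text
knob ztop 0.222 [0.428  0.2245] r0.0843 [0.4858 0.1964 0.221 ] 693
ram ztop 0.218 [0.4657 0.2464] r0.1143 [0.5599 0.2366 0.2194] 559
c1 ztop 0.134 [0.4063 0.2651] r0.0540 [0.4465 0.2714 0.1419] 251
c2 ztop 0.145 [0.3808 0.2252] r0.0463 [0.4021 0.1995 0.1522] 259
c3 ztop 0.134 [0.4    0.1873] r0.0884 [0.4397 0.1253 0.1457] 247
c4 ztop 0.134 [0.4433 0.1883] r0.1168 [0.5231 0.1248 0.1426] 239
sknob ztop 0.221 [0.4866 0.1822 0.2226] 188
a ztop 0.133 [0.449  0.2588 0.1359] 84
b ztop 0.143 [0.4046 0.1946 0.1411] 109
c ztop 0.132 [0.4432 0.1182 0.1306] 120
d ztop 0.132 [0.5256 0.1134 0.1342] 120
table [ 0.37255017 -0.03204097] [0.76624732 0.38935129] 0.03564656231508906
desk z -0.0006114424474558122
```

View pics/crop2.png

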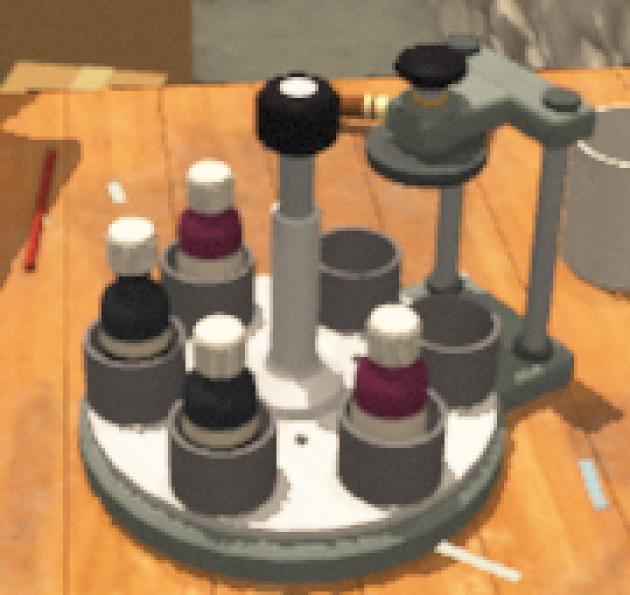

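View pics/crop.png

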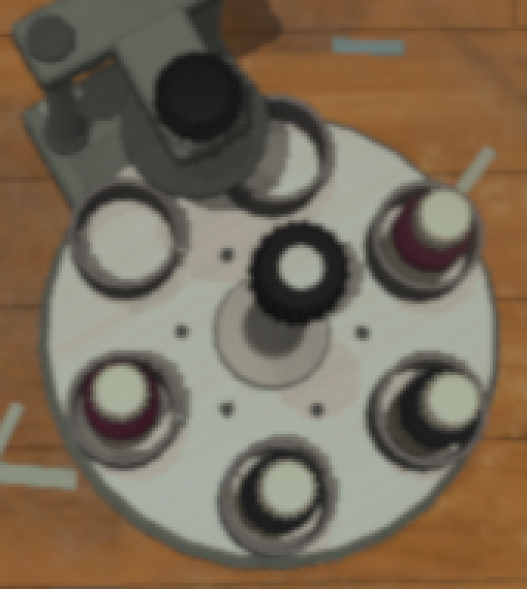

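The side crop shows the front-left black bottle, cap at side px (278,260), standing proud. It's about 11 mm higher than the others and is c2 in the top view. Next I'll fit the axes more carefully.

Run:
```python
from h import *
from scipy.optimize import least_squares
out={}
for n in("top","side"):
    c=dict(np.load(n+"0.npz"));P=cloud(c).reshape(-1,3);F=c["frame"].reshape(-1,3).astype(int)
    ok=(c["depth"].ravel()>0);P=P[ok];F=F[ok]
    def circ(m,r,x0):
        q=P[m][:,:2];f=lambda x:np.hypot(q[:,0]-x[0],q[:,1]-x[1])-r
        s=least_squares(f,x0,loss="soft_l1",f_scale=.002);return np.round(s.x,4),round(float(np.sqrt(np.mean(s.fun**2))),4),len(q)
    near=lambda x,y,r:np.hypot(P[:,0]-x,P[:,1]-y)<r
    z=P[:,2]
    k=near(.487,.19,.03)&(z>.19);print(n,"knob top z pct",np.round(np.percentile(z[k],[50,80,90,95,99]),4),"median of top",np.round(np.median(P[k&(z>.215)],0),4))
    print(" knob side",circ(near(.487,.19,.03)&(z>.192)&(z<.21),.02,[.487,.19]))
    k=near(.56,.235,.026)&(z>.21);print(" ram top",np.round(np.median(P[k],0),4),k.sum())
    print(" ram side",circ(near(.56,.235,.026)&(z>.203)&(z<.213),.019,[.56,.235]))
    for a,x,y in[("c1",.448,.265),("c2",.403,.197),("c3",.441,.122),("c4",.524,.12)]:
        w=near(x,y,.02)&(z>.10)&(F.min(1)>130);zz=z[w]
        t=w&(z>np.percentile(zz,90)-.005);print("",a,np.round(np.median(P[t],0),4),t.sum())
    # outer cup rims top at ~? 
    g=near(.487,.192,.115)&(z>.066)&(z<.084)&(np.hypot(P[:,0]-.487,P[:,1]-.192)>.05)
    def fr(x):
        q=P[g][:,:2]-x[:2];a=x[2]+np.arange(6)*np.pi/3
        d=np.hypot(q[:,None,0]-.085*np.cos(a),q[:,None,1]-.085*np.sin(a));return np.abs(d-.0255).min(1)
    best=min((least_squares(fr,[.487,.192,np.radians(b)],loss="soft_l1",f_scale=.003) for b in range(0,60,10)),key=lambda s:s.cost)
    print(" rims",np.round(best.x[:2],4),np.degrees(best.x[2])%60,best.cost,g.sum(),"zmed",np.median(z[g]))
```

```text
top knob top z pct [0.2195 0.2209 0.2215 0.2221 0.2229] median of top [0.486  0.1968 0.2198]
 knob side (array([0.4868, 0.1967]), 0.0006, 63)
 ram top [0.5607 0.2368 0.2149] 639
 ram side (array([0.5624, 0.2365]), 0.0025, 162)
 c1 [0.4482 0.2712 0.1321] 176
 c2 [0.4024 0.1974 0.1429] 188
 c3 [0.4417 0.1216 0.1323] 171
 c4 [0.5257 0.1222 0.1324] 161
 rims [0.4867 0.1965] 58.84020075496238 0.0035721597939771823 1906 zmed 0.07522682973141043
side knob top z pct [0.2127 0.2192 0.22   0.2204 0.2207] median of top [0.4878 0.1902 0.2191]
 knob side (array([0.4887, 0.1966]), 0.001, 222)
 ram top [0.5619 0.2299 0.2143] 160
 ram side (array([0.5641, 0.2378]), 0.0017, 105)
 c1 [0.4499 0.2686 0.1311] 70
 c2 [0.4039 0.1952 0.1419] 87
 c3 [0.4433 0.1195 0.1314] 111
 c4 [0.5275 0.1193 0.1314] 109
 rims [0.4889 0.1971] 57.83849362505235 0.008355062280071502 1802 zmed 0.07350419275049852
```

Results of the fit:
- **Turntable axis:** about (0.487, 0.1966).
- **Press:** at 28° from the axis, 85.7 mm out, which matches the given 85 mm.
- **Proud bottle's cup:** at about 178°, so it needs −150° ± 9°, clockwise from above (+wz in the tool frame).
- **Knob:** joint reads about 0, since its top is at 0.221.

Moving over now.

>>> servo_tool([
  [[-0.06,-0.05,-0.04,0,0,0,0.7],[-0.12,-0.1,-0.08,0,0,0,0.7],[-0.2,-0.16,-0.12,0,0,0,0.7],[-0.28,-0.22,-0.16,0,0,0,0.7],[-0.36,-0.28,-0.16,0,0,0,0.7],[-0.44,-0.34,-0.16,0,0,0,0.7],[-0.52,-0.4,-0.16,0,0,0,0.7],[-0.6,-0.46,-0.16,0,0,0,0.7],[-0.65,-0.5,-0.16,0,0,0,0.7],[-0.65,-0.5,-0.16,0,0,0,0.7]],
])

```text
time_s: 0.93
tool_pos: [0.3583, 0.398, 0.2705]
tool_rot: [-179.9, 0.1, 159.5]
force: [0.8, -0.0, -0.5]
grip_width: 0.061
grasp_force: 0.0
```

>>> servo_tool([
  [[-0.08,-0.06,0,0,0,0,0.7],[-0.16,-0.12,0,0,0,0,0.7],[-0.24,-0.18,0,0,0,0,0.7],[-0.32,-0.24,0,0,0,0,0.7],[-0.4,-0.3,0,0,0,0,0.7],[-0.48,-0.36,0,0,0,0,0.7],[-0.54,-0.42,0,0,0,0,0.7],[-0.6,-0.46,0,0,0,0,0.7],[-0.64,-0.49,0,0,0,0,0.7],[-0.649,-0.495,0,0,0,0,0.7],[-0.649,-0.495,0,0,0,0,0.7]],
])

```text
time_s: 1.85
tool_pos: [0.4867, 0.1965, 0.2703]
tool_rot: [-180.0, -0.0, 159.9]
force: [-0.4, -0.1, 0.8]
grip_width: 0.0609
grasp_force: 0.0
```

Run:
```python
from h import *
o=get_obs();print({k:np.round(v,4) for k,v in o.items()})
Rm=R.from_euler("xyz",o["tool_rot"],degrees=True)
print(Rm.inv().apply(np.array([.487,.1966,.1815])-o["tool_pos"])/.3)
```

```text
{'time_s': np.float64(1.85), 'qpos': array([-41.2231,   1.6568,  16.7841,  97.1795,  -0.4988,  81.2556,
        45.501 ]), 'joint_velocities': array([-1.2367, -0.1887, -2.1007,  0.2334, -0.9326,  0.308 , -0.5891]), 'effort': array([  0.8866, -31.5726,   1.1507, -31.5384,   0.1443,   0.0711,
         0.1087]), 'tool_pos': array([0.4867, 0.1965, 0.2703]), 'tool_rot': array([-1.799956e+02, -2.530000e-02,  1.598707e+02]), 'force': array([-0.4134, -0.1435,  0.7866]), 'wrist_torque': array([-0.0485, -0.0259,  0.0247]), 'grasp_force': np.float64(0.0), 'grip_width': np.float64(0.0609)}
[-0.00084607  0.00063829  0.29603768]
```

>>> servo_tool([
  [[0,0,0.04,0,0,0,0.7],[0,0,0.08,0,0,0,0.7],[0,0,0.12,0,0,0,0.7],[0,0,0.16,0,0,0,0.7],[0,0,0.2,0,0,0,0.7],[0,0,0.24,0,0,0,0.7],[0,0,0.27,0,0,0,0.7],[0,0,0.29,0,0,0,0.7],[0,0,0.296,0,0,0,0.7],[0,0,0.296,0,0,0,0.6]],
])

```text
time_s: 2.68
tool_pos: [0.4865, 0.1966, 0.1814]
tool_rot: [-180.0, -0.0, 160.0]
force: [0.9, 0.3, 0.2]
grip_width: 0.0587
grasp_force: 0.0
```

>>> servo_tool([
  [[0,0,0,0,0,0,0.5],[0,0,0,0,0,0,0.4],[0,0,0,0,0,0,0.3],[0,0,0,0,0,0,0.3],[0,0,0,0,0,0,0.3],[0,0,0,0,0,0,0.3]],
], grip_force=30)

```text
time_s: 3.18
tool_pos: [0.4872, 0.1973, 0.1824]
tool_rot: [179.9, 0.1, 160.0]
force: [1.3, 1.8, 1.4]
grip_width: 0.0391
grasp_force: 30.0
```

>>> servo_tool([
  [[0,0,0.004,0,0,0,0.3],[0,0,0.008,0,0,0,0.3],[0,0,0.012,0,0,0,0.3],[0,0,0.012,0,0,0,0.3]],
])

```text
time_s: 3.52
tool_pos: [0.4872, 0.1972, 0.1799]
tool_rot: [179.9, 0.1, 160.0]
force: [-2.1, 1.0, 9.7]
grip_width: 0.0389
grasp_force: 30.0
```

>>> servo_tool([
  [[0,0,0,0,0,0.004,0.3],[0,0,0,0,0,0.012,0.3],[0,0,0,0,0,0.024,0.3],[0,0,0,0,0,0.038,0.3],[0,0,0,0,0,0.052,0.3],[0,0,0,0,0,0.066,0.3],[0,0,0,0,0,0.08,0.3],[0,0,0,0,0,0.094,0.3],[0,0,0,0,0,0.106,0.3],[0,0,0,0,0,0.114,0.3],[0,0,0,0,0,0.118,0.3],[0,0,0,0,0,0.12,0.3]],
])

```text
time_s: 4.52
tool_pos: [0.4875, 0.1979, 0.1804]
tool_rot: [179.8, 0.0, 138.4]
force: [0.0, 1.6, 9.0]
grip_width: 0.0387
grasp_force: 30.0
```

```bash
cat > look.py <<'E'
from h import *
import sys
from scipy.optimize import least_squares
c=eyes.read_camera("side");P=cloud(c).reshape(-1,3);z=P[:,2];F=c["frame"].reshape(-1,3).astype(int)
A=np.array([.4889,.1971]);r=np.hypot(*(P[:,:2]-A).T)
g=(r<.115)&(r>.05)&(z>.066)&(z<.084)
def fr(x):
    q=P[g][:,:2]-A;a=x[0]+np.arange(6)*np.pi/3
    d=np.hypot(q[:,None,0]-.085*np.cos(a),q[:,None,1]-.085*np.sin(a));return np.abs(d-.0255).min(1)
b=min((least_squares(fr,[np.radians(t)],loss="soft_l1",f_scale=.003) for t in range(0,60,6)),key=lambda s:s.cost)
print("cup phase",np.degrees(b.x[0])%60,b.cost)
w=(r<.12)&(z>.12)&(z<.16)&(r>.05)&(F.min(1)>120)
m=w.reshape(480,640).astype(np.uint8)
n,l,s,ce=cv2.connectedComponentsWithStats(m)
for i in range(1,n):
    if s[i,4]>25:
        q=P[(l==i).ravel()];t=q[q[:,2]>np.percentile(q[:,2],90)-.005].mean(0);d=t[:2]-A
        print("cap px",ce[i].round(),t.round(4),"ang %.1f r %.4f"%(np.degrees(np.arctan2(d[1],d[0])),np.hypot(*d)))
o=get_obs();print(o["time_s"],o["tool_pos"].round(4),o["tool_rot"].round(2),"F",o["force"].round(1),"M",o["wrist_torque"].round(3),"q7",o["qpos"][6].round(1))
if len(sys.argv)>1: save(sys.argv[1],c)
E
python3 look.py
```

```text
cup phase 36.24147706371458 0.007093338830554797
cap px [280. 248.] [0.4109 0.2263 0.1416] ang 159.5 r 0.0832
cap px [286. 278.] [0.419  0.1416 0.1313] ang -141.5 r 0.0893
cap px [336. 286.] [0.4985 0.1112 0.1315] ang -83.6 r 0.0865
4.5667 [0.4876 0.1978 0.1804] [1.7978e+02 3.0000e-02 1.3836e+02] F [-0.8  2.1  8.6] M [0.149 0.297 0.031] q7 24.8
```

>>> servo_tool([
  [[0,0,0,0,0,0.006,0.3],[0,0,0,0,0,0.02,0.3],[0,0,0,0,0,0.04,0.3],[0,0,0,0,0,0.062,0.3],[0,0,0,0,0,0.084,0.3],[0,0,0,0,0,0.106,0.3],[0,0,0,0,0,0.128,0.3],[0,0,0,0,0,0.15,0.3],[0,0,0,0,0,0.172,0.3],[0,0,0,0,0,0.192,0.3],[0,0,0,0,0,0.204,0.3],[0,0,0,0,0,0.21,0.3]],
])

```text
time_s: 5.57
tool_pos: [0.4885, 0.1984, 0.1808]
tool_rot: [179.7, -0.2, 100.5]
force: [1.7, 3.1, 8.2]
grip_width: 0.0388
grasp_force: 30.0
```

>>> servo_tool([
  [[0,0,0,0,0,0.006,0.3],[0,0,0,0,0,0.02,0.3],[0,0,0,0,0,0.04,0.3],[0,0,0,0,0,0.062,0.3],[0,0,0,0,0,0.084,0.3],[0,0,0,0,0,0.106,0.3],[0,0,0,0,0,0.128,0.3],[0,0,0,0,0,0.15,0.3],[0,0,0,0,0,0.172,0.3],[0,0,0,0,0,0.192,0.3],[0,0,0,0,0,0.204,0.3],[0,0,0,0,0,0.21,0.3]],
])

```text
time_s: 6.57
tool_pos: [0.4897, 0.1982, 0.1813]
tool_rot: [179.7, -0.4, 62.7]
force: [3.5, 2.1, 8.5]
grip_width: 0.0388
grasp_force: 30.0
```

```bash
python3 look.py
```

```text
cup phase 21.09946484082731 0.006385997686180192
cap px [285. 246.] [0.4211 0.2475 0.1311] ang 143.4 r 0.0845
cap px [364. 249.] [0.5686 0.2228 0.1313] ang 17.9 r 0.0838
cap px [281. 271.] [0.4107 0.1643 0.131 ] ang -157.2 r 0.0848
6.6167 [0.4897 0.1983 0.1812] [179.73  -0.42  62.65] F [3.7 2.3 8.7] M [ 0.451 -0.575 -0.067] q7 -50.7
```

>>> servo_tool([
  [[0,0,0.002,0,0,0.006,0.3],[0,0,0.004,0,0,0.02,0.3],[0,0,0.004,0,0,0.04,0.3],[0,0,0.004,0,0,0.062,0.3],[0,0,0.004,0,0,0.084,0.3],[0,0,0.004,0,0,0.106,0.3],[0,0,0.004,0,0,0.128,0.3],[0,0,0.004,0,0,0.15,0.3],[0,0,0.004,0,0,0.172,0.3],[0,0,0.004,0,0,0.192,0.3],[0,0,0.004,0,0,0.204,0.3],[0,0,0.004,0,0,0.21,0.3]],
])

```text
time_s: 7.62
tool_pos: [0.4905, 0.1974, 0.1803]
tool_rot: [180.0, -0.6, 24.8]
force: [5.0, 0.9, 9.4]
grip_width: 0.0386
grasp_force: 30.0
```

```bash
python3 look.py turn1
```

```text
cup phase 43.74496427982093 0.00814036551090104
cap px [308. 237.] [0.468  0.2777 0.131 ] ang 104.5 r 0.0833
cap px [279. 255.] [0.4088 0.2184 0.1309] ang 165.1 r 0.0829
cap px [370. 265.] [0.5694 0.1687 0.1315] ang -19.4 r 0.0854
7.6667 [0.4905 0.1974 0.1803] [179.96  -0.55  24.81] F [5.4 0.2 9.4] M [ 0.135 -0.88  -0.03 ] q7 -88.3
```

View pics/turn1.png

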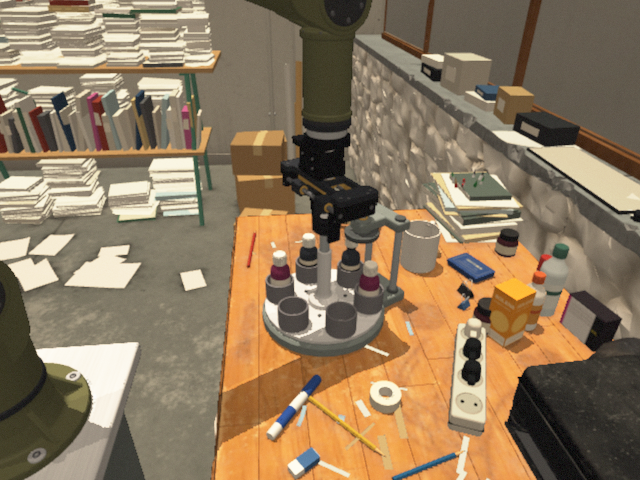

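Everything is still standing, with no slip: the bottle's cup is at 43.7° and the press at 28.2°. I'll raise the knob lightly against the ring and turn slowly to feel for the stop.

>>> servo_tool([
  [[0,0,-0.004,0,0,0,0.3],[0,0,-0.008,0,0,0,0.3],[0,0,-0.012,0,0,0.002,0.3],[0,0,-0.013,0,0,0.004,0.3],[0,0,-0.013,0,0,0.006,0.3],[0,0,-0.013,0,0,0.009,0.3],[0,0,-0.013,0,0,0.012,0.3],[0,0,-0.013,0,0,0.015,0.3],[0,0,-0.013,0,0,0.018,0.3],[0,0,-0.013,0,0,0.021,0.3],[0,0,-0.013,0,0,0.024,0.3],[0,0,-0.013,0,0,0.026,0.3]],
])

```text
time_s: 8.67
tool_pos: [0.4905, 0.1972, 0.1825]
tool_rot: [179.9, -0.5, 20.3]
force: [8.8, 2.2, 0.9]
grip_width: 0.0387
grasp_force: 30.0
```

```bash
python3 look.py|tail -1
```

```text
8.7167 [0.4905 0.1972 0.1825] [179.93  -0.52  20.29] F [9.3 1.9 0.8] M [ 0.352 -1.663  0.335] q7 -92.9
```

>>> servo_tool([
  [[0.002,0,-0.002,0,0,0.002,0.3],[0.003,0,-0.003,0,0,0.004,0.3],[0.003,0,-0.003,0,0,0.006,0.3],[0.003,0,-0.003,0,0,0.008,0.3],[0.003,0,-0.003,0,0,0.01,0.3],[0.003,0,-0.003,0,0,0.012,0.3],[0.003,0,-0.003,0,0,0.014,0.3],[0.003,0,-0.003,0,0,0.016,0.3],[0.003,0,-0.003,0,0,0.018,0.3],[0.003,0,-0.003,0,0,0.02,0.3],[0.003,0,-0.003,0,0,0.022,0.3],[0.003,0,-0.003,0,0,0.024,0.3]],
])

```text
time_s: 9.72
tool_pos: [0.4905, 0.197, 0.1826]
tool_rot: [179.9, -0.4, 16.0]
force: [7.2, 2.0, -2.0]
grip_width: 0.0391
grasp_force: 30.0
```

```bash
python3 look.py|tail -1
```

```text
9.7667 [0.4905 0.197  0.1826] [179.93  -0.39  15.98] F [ 7.   1.9 -1. ] M [ 0.272 -1.487  0.509] q7 -97.2
```

>>> servo_tool([
  [[0,0,0,0,0,0.002,0.3],[0,0,0,0,0,0.004,0.3],[0,0,0,0,0,0.006,0.3],[0,0,0,0,0,0.008,0.3],[0,0,0,0,0,0.01,0.3],[0,0,0,0,0,0.012,0.3],[0,0,0,0,0,0.014,0.3],[0,0,0,0,0,0.016,0.3]],
])

```text
time_s: 10.43
tool_pos: [0.4905, 0.1969, 0.1826]
tool_rot: [179.9, -0.4, 13.1]
force: [8.3, 1.2, -2.2]
grip_width: 0.039
grasp_force: 30.0
```

```bash
python3 look.py|tail -1
```

```text
10.4833 [0.4905 0.1969 0.1826] [179.94  -0.4   13.1 ] F [ 8.8  1.1 -1.9] M [ 0.239 -1.503  0.536] q7 -100.1
```

>>> servo_tool([
  [[0,0,0,0,0,0.002,0.3],[0,0,0,0,0,0.004,0.3],[0,0,0,0,0,0.006,0.3],[0,0,0,0,0,0.008,0.3],[0,0,0,0,0,0.01,0.3],[0,0,0,0,0,0.012,0.3],[0,0,0,0,0,0.014,0.3],[0,0,0,0,0,0.016,0.3]],
])

```text
time_s: 11.15
tool_pos: [0.4906, 0.1968, 0.1826]
tool_rot: [180.0, -0.4, 10.2]
force: [7.6, 0.9, -2.3]
grip_width: 0.0391
grasp_force: 30.0
```

```bash
python3 look.py|tail -1
```

```text
11.2 [0.4905 0.1969 0.1826] [179.96  -0.4   10.22] F [ 7.   0.9 -2.3] M [ 0.113 -1.53   0.519] q7 -102.9
```

>>> servo_tool([
  [[0,0,0,0,0,0.002,0.3],[0,0,0,0,0,0.004,0.3],[0,0,0,0,0,0.006,0.3],[0,0,0,0,0,0.008,0.3],[0,0,0,0,0,0.01,0.3],[0,0,0,0,0,0.012,0.3]],
])

```text
time_s: 11.7
tool_pos: [0.4905, 0.1968, 0.1826]
tool_rot: [180.0, -0.4, 8.1]
force: [7.8, 0.9, -1.0]
grip_width: 0.0388
grasp_force: 30.0
```

```bash
python3 look.py
```

```text
cup phase 27.729804333270916 0.005962091033571368
cap px [284. 249.] [0.4188 0.2395 0.1309] ang 148.8 r 0.0819
cap px [367. 272.] [0.5592 0.1471 0.1314] ang -35.4 r 0.0862
11.75 [0.4905 0.1968 0.1826] [179.97  -0.4    8.05] F [ 7.3  1.6 -1.7] M [ 0.103 -1.491  0.461] q7 -105.1
```

>>> servo_tool([
  [[0,0,-0.001,0,0,0.002,0.3],[0,0,-0.002,0,0,0.004,0.3],[0,0,-0.002,0,0,0.006,0.3],[0,0,-0.002,0,0,0.008,0.3],[0,0,-0.002,0,0,0.01,0.3],[0,0,-0.002,0,0,0.012,0.3],[0,0,-0.002,0,0,0.014,0.3],[0,0,-0.002,0,0,0.016,0.3]],
])

```text
time_s: 12.42
tool_pos: [0.4902, 0.1966, 0.183]
tool_rot: [180.0, -0.3, 5.2]
force: [6.4, -0.4, -0.5]
grip_width: 0.0392
grasp_force: 30.0
```

```bash
python3 look.py
```

```text
cup phase 25.969049855698017 0.005603542263241849
cap px [284. 248.] [0.4203 0.2419 0.1311] ang 146.8 r 0.0819
cap px [367. 272.] [0.5578 0.1449 0.1314] ang -37.1 r 0.0864
12.4667 [0.4902 0.1967 0.1831] [179.97  -0.35   5.18] F [ 6.9  1.2 -0. ] M [-0.052 -1.272  0.408] q7 -108.0
```

>>> servo_tool([
  [[0,0,-0.002,0,0,0.002,0.3],[0,0,-0.004,0,0,0.004,0.3],[0,0,-0.004,0,0,0.006,0.3],[0,0,-0.004,0,0,0.008,0.3],[0,0,-0.004,0,0,0.01,0.3]],
])

```text
time_s: 12.88
tool_pos: [0.4902, 0.1967, 0.1857]
tool_rot: [-180.0, -0.3, 3.3]
force: [3.2, 0.1, 7.0]
grip_width: 0.0386
grasp_force: 30.0
```

```bash
python3 look.py
```

```text
cup phase 23.91734457444254 0.0055429112124197
cap px [285. 247.] [0.422  0.2437 0.131 ] ang 145.1 r 0.0816
cap px [366. 273.] [0.5559 0.1424 0.1313] ang -39.2 r 0.0865
12.9333 [0.4902 0.1967 0.1858] [-179.96   -0.35    3.29] F [ 3.8 -0.4  7.6] M [-0.376 -0.606 -0.037] q7 -109.8
```

The knob jumped up 3 mm and the spring is now pushing on the gripper, so the pin has entered the stop (cup at 23.9°, within 9° of the press). I'll let the knob rise the rest of the way, then release.

>>> servo_tool([
  [[0,0,-0.004,0,0,0,0.3],[0,0,-0.008,0,0,0,0.3],[0,0,-0.012,0,0,0,0.3],[0,0,-0.014,0,0,0,0.3],[0,0,-0.014,0,0,0,0.3]],
])

```text
time_s: 13.35
tool_pos: [0.49, 0.1966, 0.1883]
tool_rot: [180.0, -0.3, 3.3]
force: [7.6, 1.1, -1.7]
grip_width: 0.0388
grasp_force: 30.0
```

```bash
python3 look.py
```

```text
cup phase 23.822557804941532 0.005453875289292379
cap px [285. 247.] [0.4221 0.2438 0.1311] ang 145.1 r 0.0815
cap px [366. 273.] [0.5561 0.1423 0.1313] ang -39.2 r 0.0867
13.4 [0.4901 0.1967 0.1884] [-180.     -0.33    3.32] F [ 7.2  1.4 -0.4] M [-0.075 -1.375 -0.003] q7 -109.9
```

>>> servo_tool([
  [[0,0,0,0,0,0,0.4],[0,0,0,0,0,0,0.55],[0,0,0,0,0,0,0.7],[0,0,0,0,0,0,0.7],[0,0,-0.03,0,0,0,0.7],[0,0,-0.07,0,0,0,0.7],[0,0,-0.11,0,0,0,0.7],[0,0,-0.15,0,0,0,0.7],[0,0,-0.19,0,0,0,0.7],[0,0,-0.21,0,0,0,0.7],[0,0,-0.22,0,0,0,0.3],[0,0,-0.22,0,0,0,0]],
])

```text
time_s: 14.4
tool_pos: [0.4878, 0.1972, 0.2548]
tool_rot: [-180.0, -0.1, 3.4]
force: [-0.0, 0.6, 0.6]
grip_width: 0.0538
grasp_force: 0.0
```

```bash
python3 look.py rel
python3 - <<'E'
from h import *
P=cloud(eyes.read_camera("side")).reshape(-1,3);z=P[:,2]
k=(np.hypot(P[:,0]-.488,P[:,1]-.197)<.021)&(z>.19)&(z<.235);print("knob z pct",np.percentile(z[k],[50,80,90,95,99]))
o=get_obs();Rm=R.from_euler("xyz",o["tool_rot"],degrees=True)
print(o["tool_pos"],Rm.inv().apply(np.array([.563,.237,.225])-o["tool_pos"])/.3,o["force"])
E
```

```text
cup phase 23.813047270424377 0.005625568711796111
cap px [285. 247.] [0.4222 0.2439 0.131 ] ang 145.0 r 0.0815
cap px [366. 273.] [0.556  0.1425 0.1313] ang -39.1 r 0.0865
14.45 [0.4874 0.197  0.2539] [-1.7999e+02 -1.0000e-02  3.3600e+00] F [-0.9 -0.5  0.7] M [-0.009  0.163 -0.034] q7 -110.7
knob z pct [0.22078384 0.22537373 0.225849   0.22631402 0.22687001]
[0.48718403 0.19690776 0.25338514] [ 0.26017837 -0.11860864  0.09443952] [ 0.17792533 -0.04423624 -0.13371419]
```

View pics/rel.png

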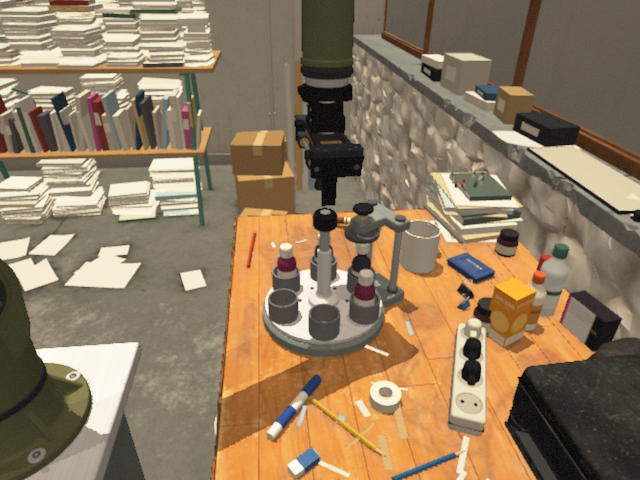

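The knob's top has risen about 6 mm to 0.226, so the table is locked. All bottles stand, and the proud one is under the press. I'll move above the button with the fingers shut.

>>> servo_tool([
  [[0.03,-0.014,0,0,0,0,0],[0.08,-0.036,0,0,0,0,0],[0.13,-0.06,0,0,0,0,0],[0.18,-0.082,0,0,0,0,0],[0.22,-0.1,0.01,0,0,0,0],[0.25,-0.114,0.03,0,0,0,0],[0.26,-0.119,0.06,0,0,0,0],[0.26,-0.119,0.085,0,0,0,0],[0.26,-0.119,0.09,0,0,0,0],[0.26,-0.119,0.09,0,0,0,0]],
])

```text
time_s: 15.33
tool_pos: [0.5622, 0.2366, 0.2254]
tool_rot: [179.9, 0.1, 3.3]
force: [-0.1, -0.2, 0.6]
grip_width: 0.0004
grasp_force: 0.0
```

>>> servo_tool([
  [[0,0,0.005,0,0,0,0],[0,0,0.01,0,0,0,0],[0,0,0.015,0,0,0,0],[0,0,0.02,0,0,0,0],[0,0,0.025,0,0,0,0],[0,0,0.03,0,0,0,0],[0,0,0.035,0,0,0,0],[0,0,0.04,0,0,0,0],[0,0,0.044,0,0,0,0],[0,0,0.044,0,0,0,0]],
])

```text
time_s: 16.17
tool_pos: [0.5633, 0.2372, 0.2137]
tool_rot: [-180.0, -0.0, 3.4]
force: [-0.8, -0.3, 3.4]
grip_width: 0.0006
grasp_force: 1.6
```

>>> servo_tool([
  [[0,0,0.004,0,0,0,0],[0,0,0.008,0,0,0,0],[0,0,0.012,0,0,0,0],[0,0,0.016,0,0,0,0],[0,0,0.02,0,0,0,0],[0,0,0.024,0,0,0,0],[0,0,0.028,0,0,0,0],[0,0,0.032,0,0,0,0],[0,0,0.032,0,0,0,0]],
])

```text
time_s: 16.92
tool_pos: [0.5633, 0.2372, 0.205]
tool_rot: [-180.0, -0.0, 3.4]
force: [-3.3, -0.2, 8.5]
grip_width: 0.0007
grasp_force: 4.0
```

>>> servo_tool([
  [[0,0,0.003,0,0,0,0],[0,0,0.006,0,0,0,0],[0,0,0.009,0,0,0,0],[0,0,0.012,0,0,0,0],[0,0,0.015,0,0,0,0],[0,0,0.016,0,0,0,0],[0,0,0.016,0,0,0,0]],
])

```text
time_s: 17.5
tool_pos: [0.5633, 0.2372, 0.2006]
tool_rot: [-180.0, -0.0, 3.4]
force: [-3.6, -1.4, 10.7]
grip_width: 0.0004
grasp_force: 4.9
```

>>> servo_tool([
  [[0,0,0.002,0,0,0,0],[0,0,0.004,0,0,0,0],[0,0,0.006,0,0,0,0],[0,0,0.008,0,0,0,0],[0,0,0.01,0,0,0,0],[0,0,0.01,0,0,0,0]],
])

```text
time_s: 18.0
tool_pos: [0.5634, 0.2373, 0.1977]
tool_rot: [-180.0, -0.0, 3.4]
force: [-2.9, -1.1, 10.5]
grip_width: 0.0005
grasp_force: 5.1
```

>>> servo_tool([
  [[0,0,0.001,0,0,0,0],[0,0,0.002,0,0,0,0],[0,0,0.003,0,0,0,0],[0,0,0.004,0,0,0,0],[0,0,0.004,0,0,0,0]],
])

```text
time_s: 18.42
tool_pos: [0.5633, 0.2373, 0.1966]
tool_rot: [-179.9, -0.0, 3.4]
force: [-4.2, -0.8, 10.8]
grip_width: 0.0003
grasp_force: 5.3
```

>>> servo_tool([
  [[0,0,0.001,0,0,0,0],[0,0,0.002,0,0,0,0],[0,0,0.003,0,0,0,0],[0,0,0.003,0,0,0,0]],
])

```text
time_s: 18.75
tool_pos: [0.5633, 0.2373, 0.1957]
tool_rot: [-179.9, -0.0, 3.4]
force: [-3.3, -1.9, 11.8]
grip_width: 0.0002
grasp_force: 5.4
```

>>> servo_tool([
  [[0,0,0.001,0,0,0,0],[0,0,0.002,0,0,0,0],[0,0,0.002,0,0,0,0]],
])

```text
time_s: 19.0
tool_pos: [0.5634, 0.2373, 0.1955]
tool_rot: [-179.9, -0.1, 3.4]
force: [-4.5, -1.4, 12.3]
grip_width: 0.0004
grasp_force: 6.1
```

>>> servo_tool([
  [[0,0,0.001,0,0,0,0],[0,0,0.002,0,0,0,0],[0,0,0.002,0,0,0,0]],
])

```text
time_s: 19.25
tool_pos: [0.5634, 0.2373, 0.1954]
tool_rot: [-179.9, -0.1, 3.4]
force: [-5.6, -2.2, 15.1]
grip_width: 0.0007
grasp_force: 7.3
```

>>> servo_tool([
  [[0,0,0.001,0,0,0,0],[0,0,0.002,0,0,0,0],[0,0,0.002,0,0,0,0]],
])

```text
time_s: 19.5
tool_pos: [0.5634, 0.2373, 0.1954]
tool_rot: [-179.9, -0.1, 3.4]
force: [-6.3, -1.6, 17.1]
grip_width: 0.0007
grasp_force: 8.4
```

It has reached the hard stop: z holds at 0.1954 while the force climbs. One more small nudge, then let the press rise and back off.

>>> servo_tool([
  [[0,0,0.001,0,0,0,0],[0,0,0.002,0,0,0,0],[0,0,0.003,0,0,0,0],[0,0,0.003,0,0,0,0]],
])

```text
time_s: 19.83
tool_pos: [0.5635, 0.2373, 0.1953]
tool_rot: [-179.9, -0.1, 3.4]
force: [-6.4, -3.1, 20.4]
grip_width: 0.0004
grasp_force: 10.1
```

>>> servo_tool([
  [[0,0,-0.01,0,0,0,0],[0,0,-0.02,0,0,0,0],[0,0,-0.035,0,0,0,0],[0,0,-0.05,0,0,0,0],[0,0,-0.065,0,0,0,0],[0,0,-0.08,0,0,0,0],[0,0,-0.1,0,0,0,0],[0,0,-0.14,0,0,0,0],[0,0,-0.18,0,0,0,0],[0,0,-0.22,0,0,0,0],[0,0,-0.26,0,0,0,0],[0,0,-0.26,0,0,0,0]],
])

```text
time_s: 20.83
tool_pos: [0.5647, 0.2377, 0.2731]
tool_rot: [-179.9, -0.3, 3.4]
force: [0.0, 0.4, 0.3]
grip_width: 0.0006
grasp_force: 0.0
```

```bash
python3 look.py
python3 - <<'E'
from h import *
c=eyes.read_camera("side");P=cloud(c).reshape(-1,3);z=P[:,2]
k=(np.hypot(P[:,0]-.488,P[:,1]-.197)<.021)&(z>.19)&(z<.235);print("knob",np.percentile(z[k],[80,95]))
k=(np.hypot(P[:,0]-.563,P[:,1]-.237)<.02)&(z>.19)&(z<.235);print("ram",np.percentile(z[k],[50,80,95]))
cv2.imwrite("pics/fin.png",cv2.resize(c["frame"][190:350,250:420,::-1],None,fx=3.5,fy=3.5,interpolation=3))
E
```

```text
cup phase 23.85460402219463 0.005390640976267803
cap px [285. 247.] [0.4222 0.2438 0.1309] ang 145.0 r 0.0814
cap px [362. 247.] [0.5666 0.2281 0.1312] ang 21.7 r 0.0836
cap px [366. 273.] [0.556  0.1423 0.1314] ang -39.2 r 0.0866
20.8833 [0.5642 0.2375 0.2715] [-179.91   -0.19    3.36] F [ 0.5 -0.5  0.3] M [-0.012  0.22  -0.008] q7 -107.8
knob [0.22531358 0.22624507]
ram [0.2121567  0.21523645 0.21620113]
```

View pics/fin.png

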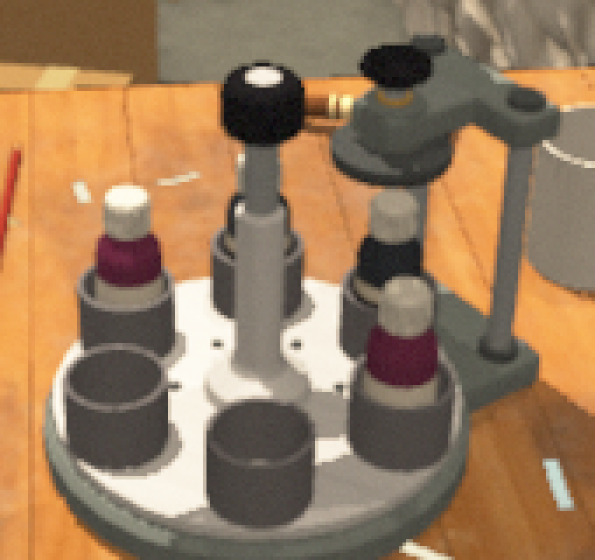

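The picture shows the pressed cap under the foot at z 0.131, level with the others. The press is up, the knob is up, and all four bottles stand. Handing in.

```bash
python3 -c "
from cell import env
print(env.sign_off())"
```

```text
the job is handed in; nothing more can be done
None
```

The job is handed in: the table is locked with the proud bottle under the press, its cap is fully home (about 20 N peak at the wrist), the press and knob are back up, and all four bottles are standing. It took about 21 s on the robot clock.

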